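# Hang and lock a hook saddle on the panel stand

### The arm

A 7-joint arm with a two-finger parallel gripper is mounted at the origin on the work surface. World frame = base frame: x ahead of the robot, y to its left, z up, the work surface at z = 0. Lengths are in m, angles in degrees, forces in N, time in s.
With the tool pointing down it reaches from about 0.35 to 0.775 m from the base axis. Payload 3.1 kg.
Tool frame: the origin (TCP) lies midway between the tips of the shut fingers; the grasp point (between the pads) lies 19 mm behind it (bot.hold_point_z is the distance from the TCP to the grasp point, in m); z points along the fingers, y is the direction in which the jaws open and shut (so a half turn about z gives the same grasp; the last joint's range is limited). The gripper opens to 85 mm and grips with 20 to 120 N. Pads are 22 mm wide; open, the fingers measure 114 mm over their backs; the gripper's body (76 mm by 85 mm) begins 54 mm behind the grasp point. The pads swing forward as they close: fully open they stand 13 mm farther back than shut.
Start: joints at [-72.806, 17.813, 0.802, 86.603, -0.252, 75.585, -1.558], TCP at [0.184, 0.518, 0.231] pointing down, gripper open.
Joint ranges: [-154.91, 154.91], [-16.99, 109.72], [-72.82, 74.43], [7.12, 147.25], [-82.49, 262.49], [11.32, 116.49], [-174.64, 174.64]. Speed limits (degrees/s): [159.86, 159.86, 180, 180, 180, 180, 180].

### API

Orientations are given as [roll, pitch, yaw] about the fixed x, y, z axes, in that order (R = Rz(yaw) Ry(pitch) Rx(roll)).
In Python, from workcell import telemetry, eyes, bot, find_in gives the robot as it stands. The module is installed in compiled form; this text tells all that it offers.
- The arm moves only by the tool carry_out, never from a script. Its arguments are lists of equal length, an entry for each row: "dp": the shift along the world's x, y, z in mm, a list of three; "twist": the turn, a rotation vector about the world's x, y, z in degrees, a list of three. In form: {"dp": [[tx, ty, tz], ...], "twist": [[rx, ry, rz], ...]}. A call has 1 to 12 rows; each row is the pose to reach, as a shift and turn from the pose commanded when the call began; what a row does not reach only later rows make up. A row lasts 1/10 s, in which the tool goes at most 50 mm and 8.59 degrees, less where a joint would pass 70% of its speed; a pose out of reach is approached as far as the arm can. A call with a gripper value outside its range is refused whole. "gripper" is the opening in per cent of the stroke, from 0 (shut) to 100 (fully open), set as the call begins (left out, the last holds). The fingers move at their own pace and stop on an object; "force" is the grip in N (left out, the last holds). Time passes only in rows, so rows that repeat a pose let the fingers close. It gives the time, the measured TCP pose, the force and the opening at its end, in the units of the state.
- telemetry.sense(): the state, without advancing time (a new reading comes with each control period).
- eyes.snapshot(name): name is "scene" or "side" or "wrist"; returns a dict with "pixels" (420x560x3 uint8, blue, green, red), "fov_y" (degrees; the focal length in pixels is half the picture's height over the tangent of half this angle, whatever the lens; pixels are square), "cx", "cy" (the principal point, pixels), "xyz" and "rotation" of the camera in the world. Camera axes: x right, y down, z forward; pixel columns grow to the right and rows downward; lengths in m; the calibration is good to about 2 mm. A picture is of the moment at which its call begins. There is no depth.
- bot.sign_off(): hands the job in, once; it reports no verdict.
Trained networks look in a picture, given as the dict that the camera call returned (one of the last four; its "shot" number tells which), for a name from the list of things; names that differ only in an ending like _2 or _b are one class to them, and where a whole thing is asked for, a point or a joint stands for the part that bears it (a point fixed in the world has none). Each returns a list of dicts, best first, with "conf" (0 to 1); they miss things now and then, are a little off and sometimes report something else, mostly with a low value. They report only what shows in the picture. A call takes as long as a camera call. They do not tell look-alikes from the thing itself.
- find_in(picture, label): "extent" ([left, top, width, height] in pixels, round what is visible of it).
The state is a dict: "t": time; "joints": joint angles; "joint_velocities": joint speeds; "joint_efforts": joint torques, N m; "tool_pos": TCP position; "tcp_rot": TCP orientation; "ft_force": force on the tool from outside, world axes, zero at the start; "wrist_torque": the same for the moment, N m; "finger_gap": finger opening in m.
Only numpy, scipy, OpenCV 4.12 (cv2) and the standard library are available. Lean on these libraries where they do the work, as an engineer would, in place of code of your own. Each camera call takes 0.05 s, during which the arm holds its last target. There are 200 camera calls.

### The job

Hang the dark steel hook saddle (the loose U channel with a hole in its top) squarely over the bar of the bench stand, right down and with its hole over the empty slot. Then take the stud with the flat wing, push it down through the saddle's hole and the slot until its flange is home on the saddle, give it a quarter turn so that its wing stands across the bar and it locks, and let go. Leave the other things where they are.

Things in the scene. Friction and masses are not known exactly. Their poses are not given: they have to be found in the camera images.
- stand: Fixed bench stand; origin on the table under its bar's middle. The bar, a level hollow aluminium tube 36 mm wide, 40 high, 340 long, runs along own y; its top face is 140 mm above the table. Feet at y = +-150 mm, 90 mm wide in x. A like saddle and stud are already fitted at y = -100 (part of the stand), 50 mm either way along the bar, wing top 184 mm above the table.
- slot (a point): Centre of the empty slot, at the height of the bar's top face, 65 mm along +y from the bar's middle; y along the bar, x across, z up. The slot is 26.5 mm long along the bar, 10.5 mm wide, through a 5 mm wall, with a hollow below it 30 mm wide and 32 mm deep.
- saddle_center (a point): Centre of the loose hook saddle, 29 mm above its skirts' lower edges, under the hole. Dark steel inverted U, 54 mm wide (x), 100 long (y), 58 tall, 0.3 to 0.65 kg, standing on the table. Skirts 6 mm thick, 42 mm clear between, 50 deep; top 8 thick with a 36 mm round hole in its middle. Fits the bar either way round; resting there, this point is 21 mm below the bar's top face.
- saddle: The same hook saddle; origin: centre of its underside. Two steel J hooks stick out 32 mm from its -x skirt, at y = +-36 mm, in its lower 34 mm; 60 mm between them is free for a finger.
- stud_grip (a point): Centre of the upright wing of the loose steel quarter-turn stud (0.1 to 0.16 kg). Wing 34 mm long (x), 12 thick (y), 32 tall, on a round flange 48 mm across, 4 thick; this point is on the axis, 20 mm above the flange's underside. It starts upright in a hole of the holder, flange on the block's top, turned any way. Fully home on saddle and bar this point is 28 mm above the bar's top face.
- stud: The same wing stud; origin on its axis at the flange's underside. Below: an 8 mm stem, then a T head 22 mm long (x, parallel to the wing), 7 thick, 7 high, its underside 25 mm below the flange's. The T enters the slot only when along it; once home it has 5 mm to spare below the slot's wall and turns freely either way, without stops.
- holder: fixed black plastic block, 70 x 170 x 45 mm (own x, y, z), with two 28 mm round holes 50 mm either way from its middle along y; one holds the wing stud, the other the knob pin. Origin: centre of its underside
- pad: plain black rubber bar pad: an inverted U of the same 54 x 100 x 58 mm as the hook saddle but with no hole and no hooks; not used. Origin: centre of its underside
- knobpin: steel pin with a round mushroom knob (38 mm across) in the holder's other hole; not used. Origin: on its axis at the underside of its flange
- tape: roll of masking tape, 96 mm across, 25 mm high, lying flat to the right of the stand; not used. Origin: centre of its underside
- mallet: hammer lying beyond the stand; not used
- screwdriver: screwdriver lying beyond the stand; not used
- spray: white bottle, 60 mm across, 170 mm tall, standing at the right; not used
- can: can, 70 mm across, 90 mm tall, standing at the left; not used
There are look-alikes about, which are no part of the job. What is shaped like the stud but turquoise is not meant. Leave any yellow look-alike of the saddle alone.

How it is judged:
By the outcome, as a careful person would: the job done as asked, in the order asked, and still so for the second after the job is handed in, with the robot touching nothing.
It also fails if it takes over 58 s, if anything falls off the work surface, if the arm or the gripper's body presses on something with over 40 N, if the wrist force passes 120 N, or if a joint passes its speed limit or range.

## Working session

There is one attempt and no reset: what is moved stays moved. The work goes in short steps, Python scripts to look and compute and a tool call to move; the robot and the scene stay as the last step left them, time stands still between calls to the robot, and variables do not carry over. Pictures are saved under pics/ and viewed, about 8 in all and at most 12, crops included, and the job is handed in when it is done.

Besides the shell and the picture viewer there is one more tool, called after "Call:" as name(argument=value, ...) on one line, values as JSON. carry_out: Moves the arm, as the interface text tells. Its arguments: {"type":"object","properties":{"dp":{"type":"array","items":{"type":"array","items":{"type":"number"}}},"twist":{"type":"array","items":{"type":"array","items":{"type":"number"}}},"gripper":{"type":"number"},"force":{"type":"number"}},"required":["dp","twist"]}

```bash
mkdir -p pics; cat > h.py <<'E'
import numpy as np, cv2
from workcell import telemetry, eyes, bot, find_in
def snap(n,f=None):
    p=eyes.snapshot(n)
    if f: cv2.imwrite(f'pics/{f}.png',p['pixels'])
    return p
def foc(p): return p['pixels'].shape[0]/2/np.tan(np.radians(p['fov_y']/2))
def R(p):
    r=np.array(p['rotation'],float)
    return r
def toz(p,u,v,z):
    d=R(p)@np.array([(u-p['cx'])/foc(p),(v-p['cy'])/foc(p),1]); c=np.array(p['xyz'])
    return c+d*(z-c[2])/d[2]
def proj(p,X):
    q=(np.array(X,float)-np.array(p['xyz']))@R(p); return q[...,:2]/q[...,2:]*foc(p)+[p['cx'],p['cy']]
E
python3 - <<'E'
from h import *
for n in ['scene','side']:
    p=snap(n,n); print(n,p['xyz'],p['rotation'],p['fov_y'],p['cx'],p['cy'])
    for l in ['stand','saddle','stud','holder','pad','knobpin','tape','slot','saddle_center','stud_grip']:
        try: print(l,[(np.round(d['extent']).tolist(),round(d['conf'],2)) for d in find_in(p,l)[:3]])
        except Exception as e: print(l,e)
a=cv2.imread('pics/scene.png');b=cv2.imread('pics/side.png')
print(telemetry.sense())
E
```

```text
scene [1.37650123 0.25440283 1.1505581 ] [-142.52826381   -0.3896489   108.85439424] 50.733333557256316 276.6326192465659 216.3577792652443
stand [([234.0, 187.0, 114.0, 84.0], 0.75), ([163.0, 211.0, 28.0, 34.0], 0.61), ([361.0, 193.0, 57.0, 43.0], 0.44)]
saddle [([268.0, 175.0, 32.0, 25.0], 0.96), ([310.0, 184.0, 32.0, 33.0], 0.59)]
stud [([358.0, 228.0, 14.0, 10.0], 0.68)]
holder [([360.0, 196.0, 59.0, 38.0], 0.95)]
pad [([178.0, 149.0, 36.0, 28.0], 0.78)]
knobpin [([396.0, 205.0, 19.0, 14.0], 0.77)]
tape [([163.0, 212.0, 29.0, 31.0], 0.82)]
slot [([234.0, 188.0, 110.0, 82.0], 0.91)]
saddle_center [([266.0, 176.0, 34.0, 24.0], 0.96), ([312.0, 185.0, 31.0, 30.0], 0.95)]
stud_grip [([397.0, 205.0, 15.0, 15.0], 0.73), ([365.0, 194.0, 17.0, 16.0], 0.54), ([360.0, 222.0, 16.0, 19.0], 0.53)]
side [0.21647714 1.2377544  0.84790686] [-1.19801446e+02 -1.19957669e-01 -1.61804718e+02] 43.65673475248164 280.211742639017 205.64785338929843
stand [([236.0, 171.0, 82.0, 107.0], 0.79), ([356.0, 167.0, 26.0, 28.0], 0.5)]
saddle [([333.0, 216.0, 34.0, 31.0], 0.59)]
stud [([274.0, 276.0, 20.0, 22.0],
[... 501 characters left out ...]
)]
{'t': 1.1, 'joints': array([-72.80721662,  17.81318347,   0.80123317,  86.6030952 ,
        -0.25192142,  75.58292599,  -1.55692046]), 'joint_velocities': array([-0.0167318 ,  0.00828788,  0.02554183, -0.02612323, -0.04913978,
       -0.04495637,  0.02735793]), 'joint_efforts': array([-3.37810043e-04, -3.79821503e+01,  1.45414914e-01, -2.30867547e+01,
        1.21804071e-02,  1.74164008e-03, -5.34074758e-06]), 'tool_pos': array([0.18430633, 0.51822322, 0.2313008 ]), 'tcp_rot': array([1.79997409e+02, 1.04056881e-03, 1.60424758e+02]), 'ft_force': array([-0.33863968, -0.68905949, -0.04816144]), 'wrist_torque': array([-0.00553586, -0.03989473,  0.009714  ]), 'finger_gap': 0.08548055631228424}
```

View pics/scene.png

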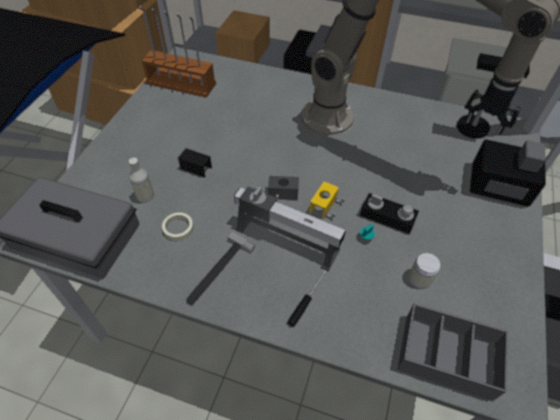

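View pics/side.png

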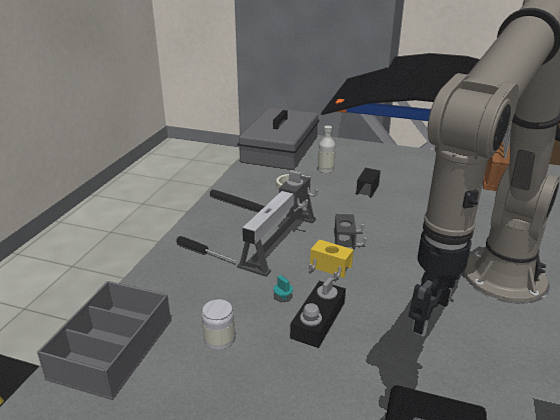

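```bash
cat >> h.py <<'E'
from scipy.spatial.transform import Rotation as Ro
def R(p): return Ro.from_euler('xyz',p['rotation'],degrees=True).as_matrix()
E
python3 - <<'E'
from h import *
p=snap('scene');s=snap('side');w=snap('wrist','w0')
print(w['xyz'],w['rotation'],w['fov_y'], 'base',proj(p,[0,0,0]))
def tri(a,b):
    A=[];B=[]
    for q,(u,v) in((p,a),(s,b)):
        d=R(q)@np.array([(u-q['cx'])/foc(q),(v-q['cy'])/foc(q),1]);d/=np.linalg.norm(d);P=np.eye(3)-np.outer(d,d);A.append(P);B.append(P@np.array(q['xyz']))
    return np.linalg.solve(sum(A),sum(B))
for n,z,(u,v),(u2,v2) in [('saddle top',.058,(284,182),(344,222)),('yellow',.058,(325,193),(331,248)),('stud',.06,(377,201),(328,284)),('knob',.07,(405,210),(312,308)),('slot',.14,(310,220),(265,212)),('barend',.14,(343,235),(250,236)),('otherend',.14,(237,193),(0,0)),('turq',.02,(367,233),(284,290))]:
    print(n,toz(p,u,v,z).round(3),toz(s,u2,v2,z).round(3),tri((u,v),(u2,v2)).round(3))
c=np.hstack([cv2.resize(p['pixels'][165:265,225:425],(800,400),interpolation=2)])
d=cv2.resize(s['pixels'][165:345,230:390],None,fx=2.2,fy=2.2,interpolation=2)
cv2.imwrite('pics/c1.png',c); 
E
```

```text
[0.11481164 0.54325437 0.37445421] [ 1.63031645e+02 -3.79815809e-02  7.04344305e+01] 64.77271796725714 base [326.11421228 115.93381747]
saddle top [ 0.438 -0.032  0.058] [ 0.442 -0.041  0.058] [ 0.441 -0.032  0.063]
yellow [0.44  0.108 0.058] [0.447 0.1   0.058] [0.445 0.109 0.064]
stud [0.419 0.274 0.06 ] [0.418 0.253 0.06 ] [0.419 0.27  0.067]
knob [0.435 0.363 0.07 ] [0.429 0.36  0.07 ] [0.431 0.362 0.068]
slot [0.622 0.105 0.14 ] [0.629 0.108 0.14 ] [0.627 0.107 0.142]
barend [0.642 0.207 0.14 ] [0.625 0.23  0.14 ] [0.633 0.207 0.125]
otherend [ 0.597 -0.13   0.14 ] [ 3.983 -2.544  0.14 ] [1.152 0.182 0.727]
turq [0.523 0.27  0.02 ] [0.526 0.261 0.02 ] [0.525 0.269 0.025]
```

View pics/c1.png

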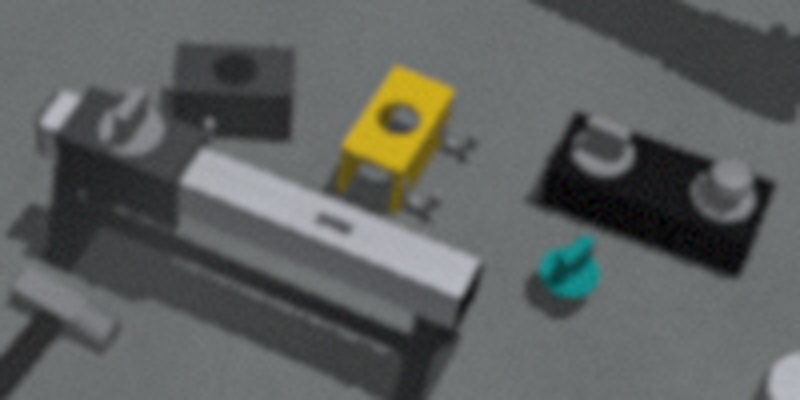

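Call:
carry_out(dp=[[25, -35, 40], [55, -75, 80], [85, -115, 100], [115, -155, 100], [140, -195, 100], [170, -235, 100], [200, -270, 100], [225, -305, 100], [250, -340, 100], [270, -368, 100], [270, -368, 100], [270, -368, 100]], twist=[[0, 0, -7], [0, 0, -14], [0, 0, -21], [0, 0, -28], [0, 0, -35], [0, 0, -42], [0, 0, -49], [0, 0, -56], [0, 0, -63], [0, 0, -70], [0, 0, -70], [0, 0, -70]])

```text
t: 2.45
tool_pos: [0.4545, 0.1496, 0.3313]
tcp_rot: [-180.0, -0.0, 90.3]
ft_force: [-0.9, 1.4, -0.4]
finger_gap: 0.0856
```

```bash
python3 - <<'E'
from h import *
w=snap('wrist','w1')
s=telemetry.sense();print(s['t'],s['tool_pos'],s['tcp_rot'],s['joints'].round(1),w['xyz'],w['rotation'])
for n,X in dict(saddle=[.44,-.034,.058],slot=[.625,.106,.14],stud=[.419,.27,.06]).items(): print(n,proj(w,X))
for l in ['saddle','stud','slot','stand','holder','knobpin']: print(l,[(np.round(d['extent']).tolist(),round(d['conf'],2)) for d in find_in(w,l)[:3]])
E
```

```text
2.5 [0.45393162 0.15106974 0.33121978] [-1.79967068e+02 -5.20396743e-02  9.05025991e+01] [-44.5   7.4  27.7  86.6  -3.5  86.9 -16.3] [0.45448184 0.22381501 0.4745205 ] [ 1.63140638e+02 -6.37558758e-02  3.28035694e-01]
saddle [266.91610368 298.66073756]
slot [436.55228552 226.13279773]
stud [247.57731973  68.42143253]
saddle [([225.0, 253.0, 67.0, 82.0], 0.91), ([230.0, 151.0, 80.0, 81.0], 0.8)]
stud [([228.0, 50.0, 39.0, 44.0], 0.95), ([332.0, 127.0, 154.0, 261.0], 0.62), ([318.0, 52.0, 35.0, 45.0], 0.58)]
slot [([335.0, 130.0, 149.0, 260.0], 0.91), ([214.0, 0.0, 73.0, 105.0], 0.3)]
stand [([332.0, 128.0, 152.0, 256.0], 0.79), ([222.0, 251.0, 70.0, 84.0], 0.7)]
holder [([216.0, 0.0, 72.0, 105.0], 0.71)]
knobpin []
```

View pics/w1.png

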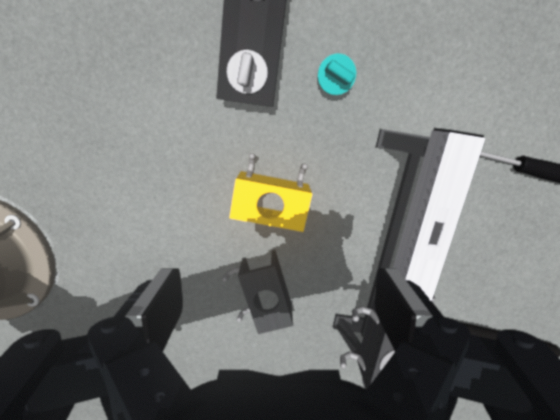

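```bash
python3 - <<'E'
from h import *
i=cv2.imread('pics/w1.png')
a=np.clip(cv2.resize(i[240:345,215:310],None,fx=4,fy=5.6*4/5.6,interpolation=2).astype(float)*1.8,0,255)
b=cv2.resize(i[125:310,390:490],None,fx=3,fy=3,interpolation=2)
c=cv2.resize(i[30:120,205:285],None,fx=4,fy=4,interpolation=2) 
H=np.zeros((600,800,3));H[:420,:380]=a[:420,:380];H[:555,385:685]=b
cv2.imwrite('pics/c2.png',H)
# bar white mask
g=i.min(2);m=(g>185).astype(np.uint8);m[:,:395]=0;m[:125]=0;m[310:]=0
n,l,st,_=cv2.connectedComponentsWithStats(m);k=1+st[1:,4].argmax();m=(l==k)
for r in range(145,285,20):
    c=np.where(m[r])[0];print(r,c.min(),c.max(),i[r,c.max()+1:c.max()+4].min(1))
# slot
d=(g[215:250,425:448]<110);v,u=np.where(d);print('slot',u.mean()+425,v.mean()+215,d.sum())
E
```

```text
145 446 483 [164 164 165]
165 440 476 [168 160 161]
185 434 469 [185 166 160]
205 428 463 [167 161 161]
225 422 456 [172 162 164]
245 416 449 [185 165 159]
265 410 443 [168 161 160]
slot 435.6060606060606 232.8939393939394 132[ WARN:0@0.650] global loadsave.cpp:1063 imwrite_ Unsupported depth image for selected encoder is fallbacked to CV_8U.
```

View pics/c2.png

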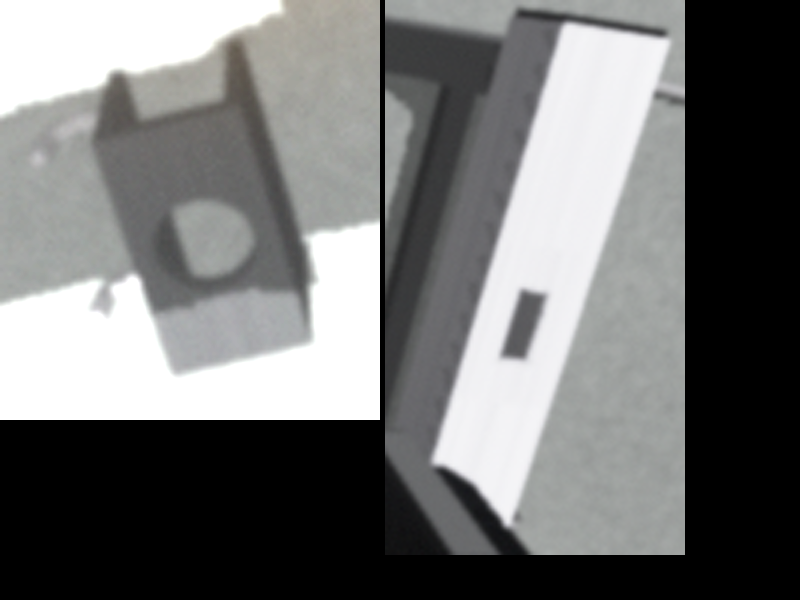

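```bash
cat > m1.py <<'E'
from h import *
w=snap('wrist')
P=lambda u,v,z: toz(w,u,v,z)[:2]
C=np.array([P(u,v,.058) for u,v in [(239.2,275.8),(275.5,265.8),(293,325),(259.2,333.5)]])
print('corners',C.round(4),'ctr',C.mean(0).round(4),'hole',P(266,300,.058).round(4),'lens',[np.linalg.norm(C[i]-C[i-1]).round(4) for i in range(4)])
ax=C[0]+C[1]-C[2]-C[3];print('saddle y-axis ang',np.degrees(np.arctan2(ax[1],ax[0])))
L=[];Rr=[]
for r,a,b in [(145,446,483),(165,440,476),(185,434,469),(205,428,463),(225,422,456),(245,416,449),(265,410,443)]:
    L.append(P(a-.5,r,.14));Rr.append(P(b+.5,r,.14))
L=np.array(L);Rr=np.array(Rr)
for E in (L,Rr):
    q=np.polyfit(E[:,1],E[:,0],1);print('bar ang',90-np.degrees(np.arctan(q[0])),'x at y=.106',np.polyval(q,.0988))
print('slot',P(435.6,232.9,.14).round(4),'end',P(433,130,.14),P(483,136,.14))
print('wing',P(246,70,.075))
for e in [d['extent'] for d in find_in(w,'stud')[:3]]: print(e)
E
python3 m1.py
```

```text
corners [[ 0.4014  0.0035]
 [ 0.452   0.0194]
 [ 0.4784 -0.0761]
 [ 0.4287 -0.0912]] ctr [ 0.4401 -0.0361] hole [ 0.4388 -0.0346] lens [np.float64(0.0986), np.float64(0.053), np.float64(0.099), np.float64(0.052)]
saddle y-axis ang 105.78040683082688
bar ang 81.60796959916411 x at y=.106 0.606605281406353
bar ang 81.54370120120383 x at y=.106 0.6440668911370833
slot [0.6246 0.1007] end [0.6060804  0.20847789] [0.656387  0.2032113]
wing [0.41729614 0.26816055]
[321.6, 57.2, 34.0, 37.4]
[227.2, 50.4, 45.3, 44.7]
```

Call:
carry_out(dp=[[-5, -50, -10], [-10, -95, -40], [-15, -140, -80], [-15, -186, -120], [-15, -186, -160], [-15, -186, -200], [-15, -186, -240], [-15, -186, -270], [-15, -186, -295], [-15, -186, -313], [-15, -186, -313], [-15, -186, -313]], twist=[[0, 0, 5], [0, 0, 10], [0, 0, 15.4], [0, 0, 15.4], [0, 0, 15.4], [0, 0, 15.4], [0, 0, 15.4], [0, 0, 15.4], [0, 0, 15.4], [0, 0, 15.4], [0, 0, 15.4], [0, 0, 15.4]])

```text
t: 4.1
tool_pos: [0.4396, -0.0358, 0.0186]
tcp_rot: [180.0, 0.0, 105.8]
ft_force: [0.4, 0.2, 1.4]
finger_gap: 0.0849
```

Call:
carry_out(dp=[[0, 0, 0], [0, 0, 0], [0, 0, 0], [0, 0, 0], [0, 0, 0], [0, 0, 0], [0, 0, 0]], twist=[[0, 0, 0], [0, 0, 0], [0, 0, 0], [0, 0, 0], [0, 0, 0], [0, 0, 0], [0, 0, 0]], gripper=0, force=60)

```text
t: 4.8
tool_pos: [0.4396, -0.0359, 0.0194]
tcp_rot: [179.9, -0.0, 105.8]
ft_force: [-1.2, -0.5, 5.3]
finger_gap: 0.0533
```

Call:
carry_out(dp=[[0, 0, 30], [0, 0, 70], [0, 0, 115], [0, 0, 160], [20, 15, 195], [55, 41, 195], [90, 67, 195], [125, 93, 195], [160, 118, 195], [180, 133, 195], [185, 137, 195], [185, 137, 195]], twist=[[0, 0, 0], [0, 0, 0], [0, 0, -4], [0, 0, -8], [0, 0, -12], [0, 0, -16], [0, 0, -20], [0, 0, -24.2], [0, 0, -24.2], [0, 0, -24.2], [0, 0, -24.2], [0, 0, -24.2]])

```text
t: 6.0
tool_pos: [0.6238, 0.1022, 0.2117]
tcp_rot: [-179.8, 0.1, 81.7]
ft_force: [-0.8, -1.3, -5.1]
finger_gap: 0.0534
```

```bash
python3 - <<'E'
from h import *
w=snap('wrist','w2');s=snap('side');c=snap('scene')
t=telemetry.sense();print(t['t'],t['tool_pos'],t['tcp_rot'],t['finger_gap'],t['ft_force'],w['xyz'],w['rotation'])
X=[.6246,.1007,.253];print(proj(w,X),proj(w,[.6246,.1007,.14]),proj(c,X),proj(s,X))
A=np.zeros((420,800,3),np.uint8);A[:,:560]=w['pixels']
a=cv2.resize(s['pixels'][120:260,230:310],None,fx=3,fy=3,interpolation=2);A[:,560:800]=a
cv2.imwrite('pics/c3.png',A)
E
```

```text
6.15 [0.62319118 0.09938961 0.21324143] [-1.79926761e+02  6.10263580e-02  8.14861424e+01] 0.05340080302164568 [ 0.03199793 -0.54676483 -4.14436866] [0.63518239 0.17583237 0.35476931] [ 1.63048712e+02  7.71707941e-02 -8.26596528e+00]
[279.69397907 329.5343449 ] [279.30162732 225.1217402 ] [311.06780404 194.62051231] [266.98001701 172.86180736]
```

View pics/c3.png

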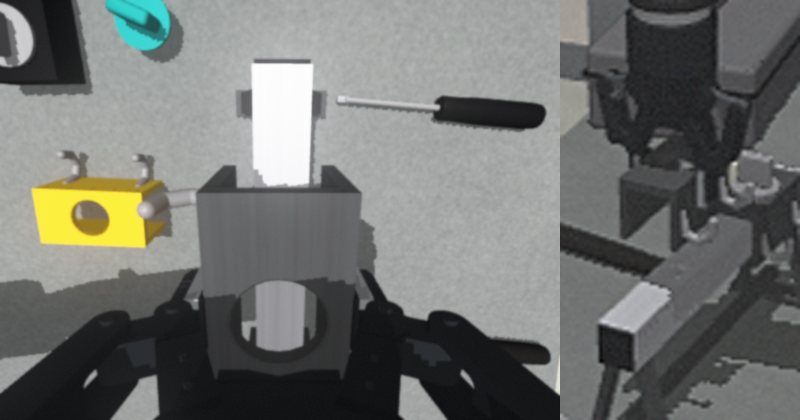

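```bash
python3 - <<'E'
from h import *
w=snap('wrist');i=w['pixels'];t=telemetry.sense();print(t['tool_pos'])
g=i.min(2)
# hole: fit on dark rim; top face region
L=[toz(w,u,v,.252).round(4).tolist() for u,v in [(198,192),(360,192),(278.5,281),(230,320),(328,320)]];print(L)
a=np.radians(81.6);y=np.array([np.cos(a),np.sin(a)]);x=np.array([y[1],-y[0]])
F=(np.array(L[0])+L[1])[:2]/2; c=F-50*y/1000;print('ctr from front edge',c)
h=(np.array(L[2])[:2]-18*y/1000);print('from hole top',h,'from hole sides',(np.array(L[3])+L[4])/2)
print('tcp-frame offset (along,across) ',[((q-t['tool_pos'][:2])*1000@y,(q-t['tool_pos'][:2])*1000@x) for q in (c,h)])
# bar edges at far part
rows=range(70,180,10)
for r in (75,95,115,135,155,175):
    cc=np.where(g[r,235:335]>185)[0]+235
    q0=toz(w,cc.min()-.5,r,.14)[:2];q1=toz(w,cc.max()+.5,r,.14)[:2];m=(q0+q1)/2
    print(r,cc.min(),cc.max(),'width',(q1-q0)@x*1000,'mid rel to tcp across',(m-t['tool_pos'][:2])@x*1000, 'along',(m-t['tool_pos'][:2])@y*1000)
print('end',(toz(w,282,62,.14)[:2]-t['tool_pos'][:2])@y*1000)
E
```

```text
[0.62334371 0.09948934 0.21353453]
[[0.6052, 0.1517, 0.252], [0.657, 0.1439, 0.252], [0.6262, 0.116, 0.252], [0.6063, 0.1028, 0.252], [0.6418, 0.0975, 0.252]]
ctr from front edge [0.62379585 0.09833638]
from hole top [0.62357051 0.0981931 ] from hole sides [0.62405 0.10015 0.252  ]
tcp-frame offset (along,across)  [(np.float64(-1.07453999420279), np.float64(0.6157147871670943)), (np.float64(-1.249207022381627), np.float64(0.41372066393310714))]
75 250 312 width 38.25285158928865 mid rel to tcp across 2.0820610629475236 along 94.61343022829028
95 252 311 width 37.037167512198046 mid rel to tcp across 2.3970762135420656 along 83.13886196255858
115 252 310 width 37.03581816492696 mid rel to tcp across 2.0950193728845496 along 71.27726354290078
135 252 309 width 37.03442239189894 mid rel to tcp across 1.7825699501938883 along 59.007554403580514
155 252 309 width 37.68267768436957 mid rel to tcp across 1.78403217017996 along 46.307741743545755
175 260 308 width 32.40253513499518 mid rel to tcp across 4.100019758639139 along 33.151408138588266
end 101.87131984336531
```

Call:
carry_out(dp=[[1.4, -0.2, 0], [1.4, -0.2, -20], [1.4, -0.2, -40], [1.4, -0.2, -50], [1.4, -0.2, -60], [1.4, -0.2, -70], [1.4, -0.2, -80], [1.4, -0.2, -90], [1.4, -0.2, -96], [1.4, -0.2, -96]], twist=[[0, 0, 0], [0, 0, 0], [0, 0, 0], [0, 0, 0], [0, 0, 0], [0, 0, 0], [0, 0, 0], [0, 0, 0], [0, 0, 0], [0, 0, 0]])

```text
t: 7.2
tool_pos: [0.6249, 0.101, 0.116]
tcp_rot: [-179.9, 0.0, 81.6]
ft_force: [1.2, 0.9, -4.3]
finger_gap: 0.0533
```

```bash
python3 - <<'E'
from h import *
w=snap('wrist','w3')
t=telemetry.sense();print(t['t'],t['tool_pos'],t['tcp_rot'],t['finger_gap'],t['ft_force'])
a=w['pixels'][:,190:370]
b=cv2.resize(w['pixels'][270:370,210:350],None,fx=3.5,fy=3.5,interpolation=2);b=np.clip(b*1.5,0,255).astype(np.uint8)
A=np.zeros((420,700,3),np.uint8);A[:,:180]=a;A[:350,190:680]=b
cv2.imwrite('pics/c4.png',A)
E
```

```text
7.25 [0.62545114 0.10103354 0.11682137] [-1.79951923e+02  1.64126247e-02  8.16194614e+01] 0.05316272132148566 [ 0.58261223  0.43113886 -3.37255558]
```

View pics/c4.png

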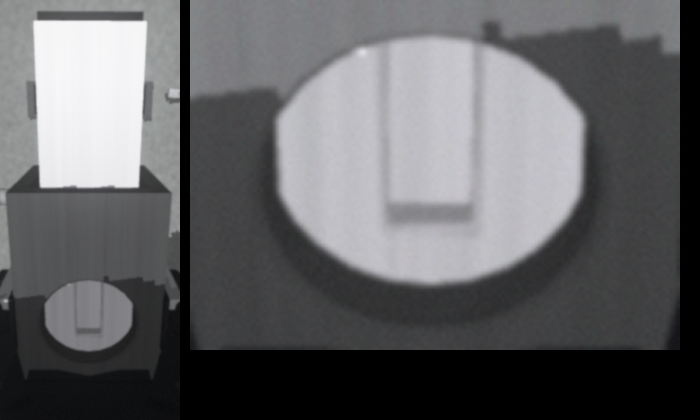

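```bash
python3 - <<'E'
from h import *
w=snap('wrist')
a=np.radians(81.6);y=np.array([np.cos(a),np.sin(a)]);x=np.array([y[1],-y[0]])
f=lambda u,v,z:(lambda q:np.array([q@x,q@y])*1000)(toz(w,210+u/3.5,270+v/3.5,z)[:2])
z=.156
T,B,L,Rr=f(431,36,z),f(431,322,z),f(265,175,z),f(597,175,z)
print('hole dia',B-T,Rr-L,'ctr',(T+B)/2,(L+Rr)/2)
s=f(431,222,.14);print('slot end',s,'slot ctr',s+[0,13.25],'slot width',f(480,215,.14)-f(383,215,.14))
E
```

```text
hole dia [  1.69280448 -34.76279003] [3.45990646e+01 1.21249241e-02] ctr [624.46567242 191.27288736] [624.40790633 192.48284322]
slot end [627.81789446 174.549829  ] slot ctr [627.81789446 187.799829  ] slot width [1.18024993e+01 3.91315402e-03]
```

```bash
python3 - <<'E'
from h import *
w=snap('wrist')
a=np.radians(81.6);y=np.array([np.cos(a),np.sin(a)]);x=np.array([y[1],-y[0]])
f=lambda u,v,z:(lambda q:np.array([q@x,q@y])*1000)(toz(w,210+(u-190)/3.5,270+v/3.5,z)[:2])
z=.156
T,B,L,Rr=f(431,36,z),f(431,322,z),f(265,175,z),f(597,175,z)
print('hole dia',B-T,Rr-L,'ctr',(T+B)/2,(L+Rr)/2)
s=f(431,222,.14);print('slot end',s,'slot ctr',s+[0,13.25],'slot width',f(480,215,.14)-f(383,215,.14))
E
```

```text
hole dia [  0.03615253 -34.96161349] [ 3.48017243e+01 -1.84346781e-02] ctr [605.05214967 190.84499818] [605.05567837 192.0609135 ]
slot end [605.11697045 174.1017737 ] slot ctr [605.11697045 187.3517737 ] slot width [ 1.18616551e+01 -7.20700059e-03]
```

Call:
carry_out(dp=[[-0.5, -3.7, 0], [-0.5, -3.7, -2], [-0.5, -3.7, -4], [-0.5, -3.7, -6], [-0.5, -3.7, -7], [-0.5, -3.7, -7], [-0.5, -3.7, -7]], twist=[[0, 0, 0], [0, 0, 0], [0, 0, 0], [0, 0, 0], [0, 0, 0], [0, 0, 0], [0, 0, 0]])

```text
t: 8.05
tool_pos: [0.6252, 0.0974, 0.1103]
tcp_rot: [-180.0, 0.0, 81.6]
ft_force: [0.4, 0.2, -4.4]
finger_gap: 0.0529
```

```bash
python3 - <<'E'
from h import *
w=snap('wrist','w4')
t=telemetry.sense();print(t['t'],t['tool_pos'],t['finger_gap'],t['ft_force'])
b=cv2.resize(w['pixels'][270:370,210:350],None,fx=3.5,fy=3.5,interpolation=2);b=np.clip(b*1.5,0,255).astype(np.uint8)
cv2.imwrite('pics/c5.png',b)
g=w['pixels'].min(2);print(g[275:370,276].tolist())
E
```

```text
8.1 [0.62529493 0.09735867 0.11034533] 0.05341717849315899 [ 0.1606667   0.3851781  -4.76280158]
[83, 83, 82, 80, 80, 96, 115, 124, 126, 126, 126, 126, 126, 127, 125, 126, 127, 125, 126, 126, 125, 125, 126, 125, 127, 126, 127, 126, 125, 126, 125, 125, 126, 126, 126, 126, 125, 126, 126, 126, 126, 126, 127, 124, 124, 126, 124, 126, 125, 126, 126, 126, 126, 119, 106, 93, 88, 86, 88, 91, 101, 111, 117, 118, 121, 123, 124, 125, 124, 125, 125, 124, 124, 123, 117, 99, 68, 43, 35, 34, 34, 32, 33, 32, 34, 33, 33, 33, 38, 41, 43, 43, 43, 43, 43]
```

View pics/c5.png

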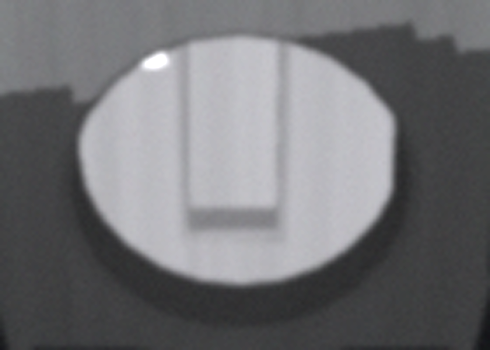

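```bash
python3 - <<'E'
from h import *
w=snap('wrist')
a=np.radians(81.6);y=np.array([np.cos(a),np.sin(a)])
f=lambda v,z:(toz(w,278,v,z)[:2]@y)*1000
print('tcp along',telemetry.sense()['tool_pos'][:2]@y*1000)
for v,z in [(350.5,.141),(350.5,.142),(362,.149),(362,.15),(280.5,.149),(280.5,.15),(335.5,.14),(337.5,.14),(329,.14),(329,.135)]: print(v,z,f(v,z))
E
```

```text
tcp along 187.63775313161972
350.5 0.141 168.37038352836834
350.5 0.142 169.20298072262398
362 0.149 169.75245798594722
362 0.15 170.63557235062498
280.5 0.149 204.59834376255003
280.5 0.15 205.1479831205605
335.5 0.14 174.81099504452337
337.5 0.14 173.85430735931496
329 0.14 177.89306287282258
329 0.135 174.186283633629
```

Call:
carry_out(dp=[[0.1, 0.7, -0.5], [0.1, 0.7, -1.0], [0.1, 0.7, -1.5], [0.1, 0.7, -1.5]], twist=[[0, 0, 0], [0, 0, 0], [0, 0, 0], [0, 0, 0]])

```text
t: 8.55
tool_pos: [0.6255, 0.0982, 0.1096]
tcp_rot: [180.0, -0.0, 81.6]
ft_force: [-0.6, -0.2, 0.5]
finger_gap: 0.0534
```

Call:
carry_out(dp=[[0, 0, 0], [0, 0, 0], [0, 0, 0], [0, 0, 0], [0, 0, 30], [0, 0, 75], [0, 0, 120], [0, 0, 150], [0, 0, 150]], twist=[[0, 0, 0], [0, 0, 0], [0, 0, 0], [0, 0, 0], [0, 0, 0], [0, 0, 0], [0, 0, 0], [0, 0, 0], [0, 0, 0]], gripper=100)

```text
t: 9.45
tool_pos: [0.6285, 0.0974, 0.2651]
tcp_rot: [179.3, -0.2, 81.6]
ft_force: [-0.3, -0.6, -0.4]
finger_gap: 0.0855
```

```bash
python3 - <<'E'
from h import *
w=snap('wrist','w5')
t=telemetry.sense();print(t['t'],t['tool_pos'],t['tcp_rot'],t['finger_gap'],t['ft_force'])
b=cv2.resize(w['pixels'][180:400,180:380],None,fx=2.7,fy=2.7,interpolation=2);b=np.clip(b*1.3,0,255).astype(np.uint8)
i=cv2.imread('pics/w1.png');c=cv2.resize(i[35:110,212:282],None,fx=3.4,fy=3.4,interpolation=2)
A=np.zeros((600,790,3),np.uint8);A[:b.shape[0],:540]=b;A[:c.shape[0],545:545+c.shape[1]]=c
cv2.imwrite('pics/c6.png',A)
E
```

```text
9.5 [0.62700382 0.09758948 0.26196546] [ 1.79641735e+02 -9.06461261e-02  8.16116010e+01] 0.08545186944074988 [ 0.48178699 -0.89796698 -0.68133306]
```

View pics/c6.png

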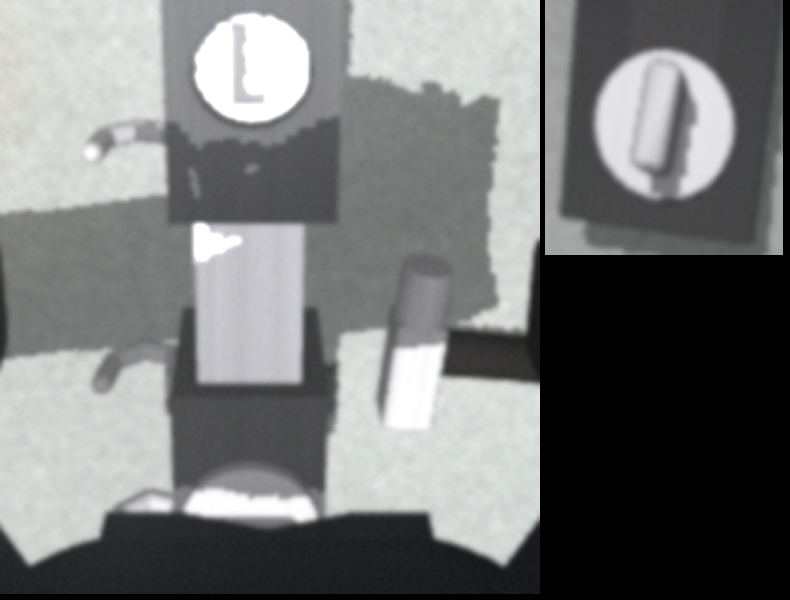

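Call:
carry_out(dp=[[-35, 29, 0], [-70, 58, 0], [-105, 87, -10], [-140, 116, -25], [-170, 141, -40], [-195, 162, -55], [-207, 172, -65], [-207, 172, -65], [-207, 172, -65]], twist=[[0, 0, 0], [0, 0, 0], [0, 0, 0], [0, 0, 0], [0, 0, 0], [0, 0, 0], [0, 0, 0], [0, 0, 0], [0, 0, 0]])

```text
t: 10.4
tool_pos: [0.4184, 0.2692, 0.1932]
tcp_rot: [-180.0, 0.1, 81.6]
ft_force: [-0.3, 0.7, 0.2]
finger_gap: 0.0855
```

```bash
python3 - <<'E'
from h import *
w=snap('wrist','w6')
t=telemetry.sense();print(t['t'],t['tool_pos'],t['tcp_rot'],t['ft_force'],w['xyz'],w['rotation'])
u,v=proj(w,[.418,.27,.07]);print(u,v)
x0,y0=int(u)-100,min(int(v)-75,270)
b=cv2.resize(w['pixels'][y0:y0+150,x0:x0+200],None,fx=4,fy=4,interpolation=2);print(x0,y0)
cv2.imwrite('pics/c7.png',b)
E
```

```text
10.45 [0.41949396 0.26868244 0.19386613] [1.79931801e+02 5.19055814e-02 8.15091156e+01] [ 0.20728777  0.10307878 -1.44524777] [0.42957539 0.34294302 0.33623687] [ 1.63021241e+02 -6.70648959e-02 -8.36464561e+00]
277.02006283980904 202.10506818172885
177 127
```

View pics/c7.png

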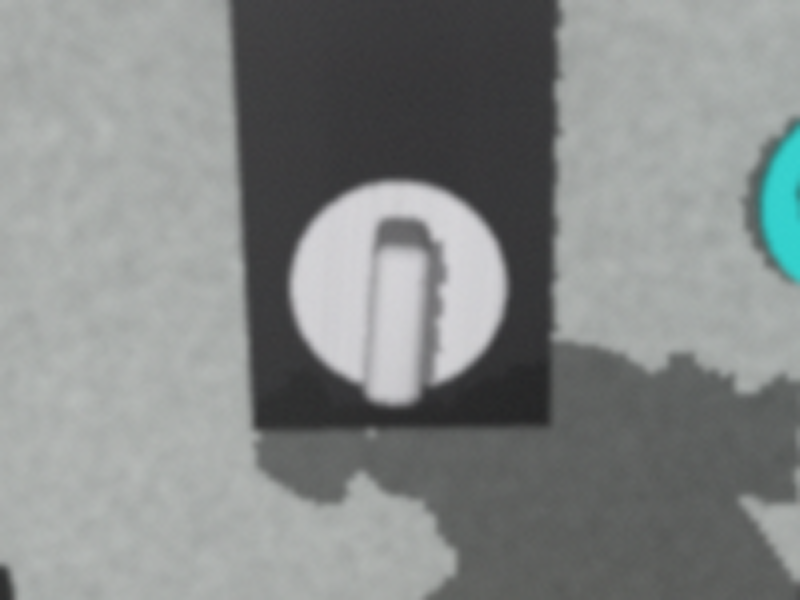

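```bash
python3 - <<'E'
from h import *
w=snap('wrist');t=telemetry.sense();print(t['tool_pos'],t['tcp_rot'])
f=lambda u,v,z:toz(w,177+u/4,127+v/4,z)[:2]
print('flange',f(399,287,.049),np.linalg.norm(f(290,285,.049)-f(507,285,.049)))
a,b=f(403,248,.081),f(393.5,405,.081);d=a-b
print('wing',(a+b)/2,np.linalg.norm(d),np.degrees(np.arctan2(d[1],d[0])))
E
```

```text
[0.41997056 0.26857084 0.1942004 ] [1.79903862e+02 1.60524593e-02 8.14503772e+01]
flange [0.41855272 0.26683864] 0.048762235601819894
wing [0.41845485 0.2668192 ] 0.03309884394576225 78.11202405170461
```

Call:
carry_out(dp=[[0, -3, -20], [0, -3, -50], [0, -3, -80], [0, -3, -105], [0, -3, -125], [0, -3, -135], [0, -3, -140], [0, -3, -140]], twist=[[0, 0, -3.4], [0, 0, -3.4], [0, 0, -3.4], [0, 0, -3.4], [0, 0, -3.4], [0, 0, -3.4], [0, 0, -3.4], [0, 0, -3.4]])

```text
t: 11.3
tool_pos: [0.4191, 0.2666, 0.054]
tcp_rot: [180.0, 0.0, 78.2]
ft_force: [0.8, 0.5, -0.0]
finger_gap: 0.0852
```

Call:
carry_out(dp=[[0, 0, 0], [0, 0, 0], [0, 0, 0], [0, 0, 0], [0, 0, 0], [0, 0, 0], [0, 0, 0], [0, 0, 0], [0, 0, 0], [0, 0, 0]], twist=[[0, 0, 0], [0, 0, 0], [0, 0, 0], [0, 0, 0], [0, 0, 0], [0, 0, 0], [0, 0, 0], [0, 0, 0], [0, 0, 0], [0, 0, 0]], gripper=0, force=60)

```text
t: 12.3
tool_pos: [0.4186, 0.2673, 0.0542]
tcp_rot: [180.0, -0.0, 78.2]
ft_force: [-0.9, 0.4, 5.1]
finger_gap: 0.011
```

```bash
python3 - <<'E'
from h import *
# offline from saved images: w4 & w5 camera poses reconstructed from tool pose using a rigid tool->camera transform from current reading
w=snap('wrist');t=telemetry.sense()
Rt=Ro.from_euler('xyz',t['tcp_rot'],degrees=True).as_matrix()
c=Rt.T@(np.array(w['xyz'])-t['tool_pos']);Q=Rt.T@R(w);print('cam in tool',c,Ro.from_matrix(Q).as_euler('xyz',degrees=True))
a=np.radians(81.6);y=np.array([np.cos(a),np.sin(a)]);x=np.array([y[1],-y[0]])
def cam(tp,rpy):
    Rm=Ro.from_euler('xyz',rpy,degrees=True).as_matrix();p=dict(w);p['xyz']=np.array(tp)+Rm@c;p['rotation']=Ro.from_matrix(Rm@Q).as_euler('xyz',degrees=True);return p
for n,tp,rpy,pts in [('w4',(.6253,.0974,.1103),(180,0,81.6),[(210+183/3.5,330),(210+284/3.5,330),(276.7,335.8)]),('w5',(.6270,.0976,.2620),(179.64,-.09,81.61),[(180+235/2.7,180+60/2.7),(180+265/2.7,180+60/2.7),(272.6,180+102/2.7),(272.6,180+25/2.7)])]:
    p=cam(tp,rpy);print(n,[np.round([q@x*1000,q@y*1000],1).tolist() for q in [toz(p,u,v,.14)[:2] for u,v in pts]],'tcp',np.array(tp[:2])@x*1000,np.array(tp[:2])@y*1000)
i=cv2.imread('pics/w5.png').min(2)
print(i[200:204,258:290].tolist());print(i[182:226:1,271].tolist())
E
```

```text
cam in tool [ 0.07437734  0.00025138 -0.14315965] [-1.68733052e+01  7.00222256e-02  8.99838765e+01]
w4 [[598.3, 177.5], [609.9, 177.5], [604.1, 174.8]] tcp 604.3635028197776 187.70084299067108
w5 [[597.9, 189.6], [607.2, 189.6], [602.5, 176.0], [602.6, 200.6]] tcp 606.0160491801023 188.14703860581977
[[246, 246, 245, 245, 245, 245, 239, 215, 180, 163, 158, 159, 180, 220, 241, 246, 247, 247, 246, 245, 240, 238, 242, 244, 244, 244, 244, 245, 245, 246, 245, 246], [246, 246, 245, 245, 245, 245, 238, 215, 180, 161, 156, 157, 169, 207, 239, 246, 247, 246, 247, 245, 240, 238, 242, 244, 244, 244, 243, 244, 245, 245, 245, 246], [246, 245, 245, 245, 245, 244, 239, 215, 180, 162, 156, 155, 166, 205, 238, 246, 247, 246, 246, 245, 240, 238, 242, 244, 244, 244, 243, 244, 245, 245, 245, 245], [246, 246, 245, 245, 245, 244, 238, 215, 181, 162, 156, 157, 167, 204, 238, 246, 246, 246, 246, 245, 240, 238, 242, 244, 244, 244, 243, 244, 245, 245, 245, 245]]
[113, 114, 134, 187, 227, 231, 226, 215, 208, 205, 204, 197, 186, 195, 225, 234, 235, 231, 220, 207, 205, 204, 204, 196, 185, 195, 223, 234, 235, 231, 216, 196, 174, 157, 151, 152, 185, 224, 238, 242, 242, 233, 196, 126]
```

Call:
carry_out(dp=[[0, 0, 30], [0, 0, 75], [0, 0, 120], [20, -16, 145], [55, -44, 145], [90, -73, 145], [125, -101, 145], [160, -130, 145], [190, -154, 145], [205, -166, 145], [207, -169, 145], [207, -169, 145]], twist=[[0, 0, 0], [0, 0, 0], [0, 0, 0], [0, 0, 1], [0, 0, 2], [0, 0, 3.4], [0, 0, 3.4], [0, 0, 3.4], [0, 0, 3.4], [0, 0, 3.4], [0, 0, 3.4], [0, 0, 3.4]])

```text
t: 13.55
tool_pos: [0.6246, 0.0973, 0.1974]
tcp_rot: [-179.9, 0.1, 81.5]
ft_force: [-1.0, -0.0, -1.5]
finger_gap: 0.0111
```

Call:
carry_out(dp=[[0, 0, 0], [0, 0, 0], [0, 0, 0]], twist=[[0, 0, 0], [0, 0, 0], [0, 0, 0]])

```text
t: 13.85
tool_pos: [0.6247, 0.0996, 0.1989]
tcp_rot: [-180.0, -0.1, 81.8]
ft_force: [0.4, 0.2, -0.8]
finger_gap: 0.0106
```

```bash
python3 - <<'E'
from h import *
w=snap('wrist','w7')
t=telemetry.sense();print(t['t'],t['tool_pos'],t['tcp_rot'],t['finger_gap'],t['ft_force'],w['xyz'],w['rotation'])
s=snap('side')
A=np.zeros((480,800,3),np.uint8)
A[:,:400]=cv2.resize(w['pixels'][260:420,213:346],(400,480),interpolation=2)
A[:,400:]=cv2.resize(s['pixels'][130:250,220:320],(400,480),interpolation=2)
cv2.imwrite('pics/c8.png',A)
E
```

```text
13.9 [0.62480399 0.09927543 0.19902236] [-1.79990851e+02 -4.52014793e-02  8.17249474e+01] 0.010778784955252316 [ 0.05442434 -0.21229958 -0.84642154] [0.63564227 0.17303343 0.34216092] [ 1.63175617e+02 -4.88889518e-02 -8.23606372e+00]
```

View pics/c8.png

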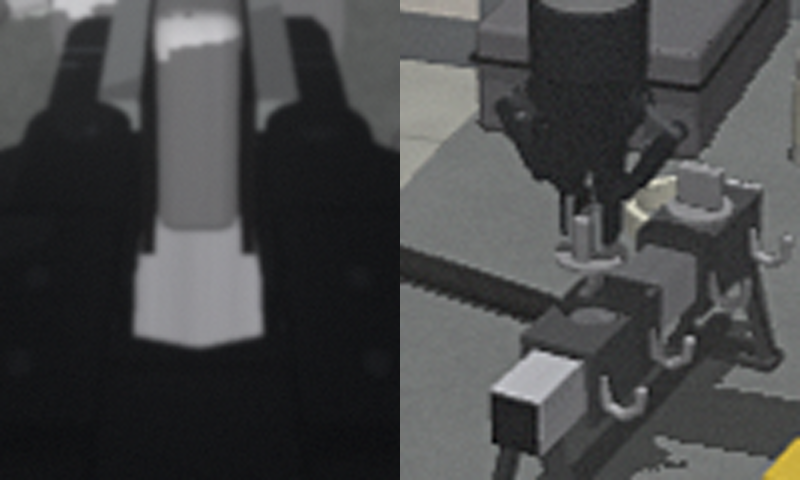

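```bash
python3 - <<'E'
from h import *
w=snap('wrist');t=telemetry.sense();tp=t['tool_pos']
a=np.radians(81.6);y=np.array([np.cos(a),np.sin(a)]);x=np.array([y[1],-y[0]])
print('tcp',tp[:2]@x*1000,tp[:2]@y*1000)
for u,v in [(278.7,265),(278.7,278),(278.7,336.7),(265.3,300),(292.3,300)]:
    q=toz(w,u,v,.226)[:2];print(v,q@x*1000,q@y*1000)
i=cv2.imread('pics/w7.png').min(2);print(i[225:345:1,278].tolist())
E
```

```text
tcp 603.9204574576819 188.98161941856313
265 604.3033094414432 206.3857276101519
278 604.3160944910954 200.79860224066226
336.7 604.3781024601832 173.70083519072105
300 598.9861353649413 191.00732369829782
300 609.7713659625995 191.02057184613102
[199, 197, 199, 198, 198, 199, 198, 198, 199, 198, 196, 195, 184, 151, 117, 103, 101, 99, 101, 99, 100, 102, 104, 105, 103, 104, 103, 103, 104, 106, 105, 104, 104, 104, 102, 103, 105, 110, 121, 139, 154, 169, 181, 187, 191, 193, 196, 198, 199, 184, 149, 122, 114, 114, 114, 112, 113, 113, 114, 112, 112, 112, 111, 112, 112, 112, 112, 112, 113, 111, 114, 112, 112, 111, 110, 113, 111, 112, 110, 112, 111, 111, 110, 112, 111, 110, 110, 110, 110, 111, 110, 109, 109, 109, 110, 109, 109, 109, 108, 109, 109, 108, 110, 110, 109, 108, 108, 110, 108, 104, 102, 111, 131, 146, 146, 148, 149, 149, 150, 149]
```

Call:
carry_out(dp=[[-0.3, -1.7, -8], [-0.3, -1.7, -16], [-0.3, -1.7, -22], [-0.3, -1.7, -25], [-0.3, -1.7, -26.5], [-0.3, -1.7, -26.5]], twist=[[0, 0, 0], [0, 0, 0], [0, 0, 0], [0, 0, 0], [0, 0, 0], [0, 0, 0]])

```text
t: 14.6
tool_pos: [0.625, 0.0963, 0.172]
tcp_rot: [-180.0, 0.0, 81.6]
ft_force: [-0.5, -0.4, -0.7]
finger_gap: 0.0107
```

Call:
carry_out(dp=[[0, 0, -1.5], [0, 0, -3], [0, 0, -4.5], [0, 0, -4.5]], twist=[[0, 0, 0], [0, 0, 0], [0, 0, 0], [0, 0, 0]])

```text
t: 15.0
tool_pos: [0.6249, 0.0963, 0.1676]
tcp_rot: [-180.0, 0.0, 81.6]
ft_force: [-0.9, -0.2, -1.8]
finger_gap: 0.0111
```

In the slot (6.5 mm, no force). Continue home.

Call:
carry_out(dp=[[0, 0, -2], [0, 0, -4], [0, 0, -6], [0, 0, -8], [0, 0, -9.5], [0, 0, -9.5], [0, 0, -9.5]], twist=[[0, 0, 0], [0, 0, 0], [0, 0, 0], [0, 0, 0], [0, 0, 0], [0, 0, 0], [0, 0, 0]])

```text
t: 15.7
tool_pos: [0.625, 0.0963, 0.1583]
tcp_rot: [180.0, 0.0, 81.6]
ft_force: [0.6, -0.2, -1.3]
finger_gap: 0.0109
```

Call:
carry_out(dp=[[0, 0, -0.6], [0, 0, -1.2], [0, 0, -1.8], [0, 0, -1.8]], twist=[[0, 0, 0], [0, 0, 0], [0, 0, 0], [0, 0, 0]])

```text
t: 16.1
tool_pos: [0.6252, 0.0963, 0.1573]
tcp_rot: [180.0, -0.0, 81.6]
ft_force: [-2.2, -0.2, 3.1]
finger_gap: 0.0105
```

Call:
carry_out(dp=[[0, 0, 0.5], [0, 0, 0.5], [0, 0, 0.5], [0, 0, 0.5], [0, 0, 0.5], [0, 0, 0.5], [0, 0, 0.5], [0, 0, 0.5], [0, 0, 0.5], [0, 0, 0.5], [0, 0, 0.5], [0, 0, 0.5]], twist=[[0, 0, 8], [0, 0, 16], [0, 0, 24], [0, 0, 32], [0, 0, 40], [0, 0, 48], [0, 0, 56], [0, 0, 64], [0, 0, 72], [0, 0, 80], [0, 0, 87], [0, 0, 90]])

```text
t: 17.3
tool_pos: [0.6253, 0.096, 0.1573]
tcp_rot: [180.0, 0.0, 171.8]
ft_force: [0.5, -0.5, 1.5]
finger_gap: 0.011
```

Call:
carry_out(dp=[[0, 0, 0], [0, 0, -0.5], [0, 0, -0.5]], twist=[[0, 0, 0], [0, 0, 0], [0, 0, 0]])

```text
t: 17.6
tool_pos: [0.6253, 0.096, 0.1572]
tcp_rot: [-180.0, 0.1, 171.6]
ft_force: [-2.1, -0.4, 4.8]
finger_gap: 0.0107
```

```bash
python3 - <<'E'
from h import *
t=telemetry.sense();print(t)
E
```

```text
{'t': 17.6, 'joints': array([-20.70680185,  30.52906534,  16.12363324,  79.57099104,
        -8.55834668,  71.04645967,  77.62343532]), 'joint_velocities': array([0.00531785, 0.00151856, 0.08602512, 0.02730724, 0.15402055,
       0.02793617, 0.17482425]), 'joint_efforts': array([-1.92405302e-01, -4.36640167e+01,  2.93450251e+00, -2.13399857e+01,
       -1.40447617e-01, -5.55541143e-01, -4.96655921e-03]), 'tool_pos': array([0.62527692, 0.0960051 , 0.15721182]), 'tcp_rot': array([-1.79994328e+02,  5.03585902e-02,  1.71555864e+02]), 'ft_force': array([-2.10780937, -0.3768945 ,  4.80993182]), 'wrist_torque': array([-0.0615208 ,  0.35284997, -0.01935994]), 'finger_gap': 0.010707017929259675}
```

Call:
carry_out(dp=[[0, 0, 0], [0, 0, 0], [0, 0, 0], [0, 0, 0], [0, 0, 0], [0, 0, 0], [0, 0, 20], [0, 0, 50], [0, 0, 90], [0, 0, 130], [0, 0, 130], [0, 0, 130]], twist=[[0, 0, 0], [0, 0, 0], [0, 0, 0], [0, 0, 0], [0, 0, 0], [0, 0, 0], [0, 0, 0], [0, 0, 0], [0, 0, 0], [0, 0, 0], [0, 0, 0], [0, 0, 0]], gripper=100)

```text
t: 18.8
tool_pos: [0.6258, 0.0962, 0.288]
tcp_rot: [179.9, 0.2, 171.6]
ft_force: [0.4, 0.2, -0.2]
finger_gap: 0.0853
```

```bash
python3 - <<'E'
from h import *
w=snap('wrist','w8');s=snap('side','s8')
t=telemetry.sense();print(t['t'],t['tool_pos'],t['finger_gap'],t['ft_force'])
A=np.zeros((420,800,3),np.uint8)
A[:,:400]=cv2.resize(w['pixels'][80:360,147:413],(400,420),interpolation=2)
A[:,400:]=cv2.resize(s['pixels'][140:245,220:320],(400,420),interpolation=2)
cv2.imwrite('pics/c9.png',A)
E
```

```text
18.9 [0.62438211 0.09632272 0.28515584] 0.08528823156976917 [0.22339425 0.34364182 0.44456349]
```

View pics/c9.png

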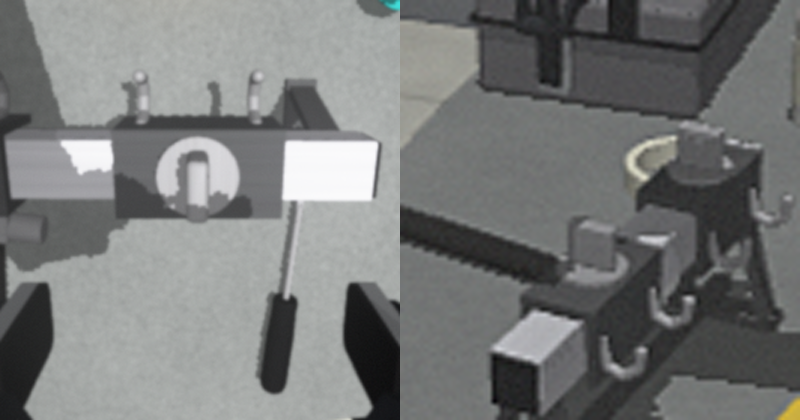

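```bash
python3 -c "
from h import *
print(bot.sign_off())"
```

```text
the job is handed in; nothing more can be done
None
```

The hook saddle is seated on the bar with its hole over the empty slot. The wing stud is home on the saddle and turned a quarter turn so its wing stands across the bar. I let go, backed the gripper off, and handed the job in at about 19 s of the 58 s allowed.

**Last pictures:** the saddle sits squarely on the bar and the stud's flange lies on it. The wing stands across the bar, matching the pair already fitted.

**Forces:** the stud entered the slot with no resistance. At the flange's contact the wrist read only about 3–5 N, at the height expected for fully home.

**What disagreed:** the first long-range estimate of the slot was about 3–4 mm off along the bar compared with the close views. I used the close views. In the last slot check before seating, the saddle's hole was within about 1 mm of the slot's centre.

**Not checked:** I did not test the lock with an upward pull. I also did not take a fresh full-scene picture at the end; I noticed no contact with any of the other things.

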